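# Open the touch-latch door of the taller formula tin

## Task

Open the cabinet door that has the taller formula tin behind it: press the door in near its free edge and let go so that the touch catch releases and the door springs ajar by itself, then push it wide open from behind with the fingers, to about a right angle, and move away. Leave the other door shut, and do not shift or pick up the tins or the things on the counter.

Things in the scene. Friction and masses are not known exactly. Their poses are not given: they have to be found in the camera images.
- cabinet: Fixed slim white wall cabinet, two clear acrylic doors. Origin on the counter under its middle; x from doors to back, y to the left of someone facing the doors, z up. Case x -60 to 70, y +-150, z 50 to 210 mm; a wall at y 0 parts left bay (+y) from right (-y). Shut doors: outer face x -75. MDF board behind it (x 70 to 88), 460 wide, 215 high, is the tallest part. Clear top shows the tins.
- door_left (a joint): Angle (rad) of the left door: 0 shut, grows outward, range -0.06 to 1.75. White-framed acrylic, 143 wide, 6 thick, z 52 to 208 mm, no handle. Touch catch: pressed in to -0.035 or beyond (4 mm near the free edge, about 3 N; stop at -0.06), then let go, it springs to about 0.45 (free edge about 60 mm out). Beyond that it stays where pushed. It does not catch again.
- door_left_pad (a point): Place to press on the outer face of the left door: 108 mm from the hinge axis, 35 mm from the free edge, 190 mm above the counter. Moves with the door; its x axis points into the cabinet when shut. The free edge is at the middle of the cabinet (shut: cabinet y +4 mm).
- door_left_hinge (a point): Point on the left door's upright hinge axis, at the outer side of the cabinet (cabinet frame x -72, y +147 mm), 190 mm above the counter; fixed. The catch's sprung plunger is 75 mm from this axis, just under the cabinet top, and stands up to 36 mm out once released: behind the door keep fingers 90 mm or more from the axis.
- door_right (a joint): Angle (rad) of the right door: 0 shut, grows outward, range -0.06 to 1.75. White-framed acrylic, 143 wide, 6 thick, z 52 to 208 mm, no handle. Touch catch: pressed in to -0.035 or beyond (4 mm near the free edge, about 3 N; stop at -0.06), then let go, it springs to about 0.45 (free edge about 60 mm out). Beyond that it stays where pushed. It does not catch again.
- door_right_pad (a point): Place to press on the outer face of the right door: 108 mm from the hinge axis, 35 mm from the free edge, 190 mm above the counter. Moves with the door; its x axis points into the cabinet when shut. The free edge is at the middle of the cabinet (shut: cabinet y -4 mm).
- door_right_hinge (a point): Point on the right door's upright hinge axis, at the outer side of the cabinet (cabinet frame x -72, y -147 mm), 190 mm above the counter; fixed. The catch's sprung plunger is 75 mm from this axis, just under the cabinet top, and stands up to 36 mm out once released: behind the door keep fingers 90 mm or more from the axis.
- tin_tall_mid (a point): Centre (half-way up) of the taller closed formula tin: 96 mm wide at the lid, 112 mm high, brass-coloured metal with a brown band and a grey lid, standing in one of the two bays on the cabinet floor, 56 mm above the counter.
- tin_short_mid (a point): Centre (half-way up) of the shorter closed formula tin: same width and looks, 68 mm high, in the other bay.
- saucer: Bystander in front of the cabinet: white ceramic saucer, 116 mm wide, 18 mm high; origin at the centre of its underside.
- scoop: Bystander in front of the cabinet: orange plastic scoop, 38 mm wide cup 24 mm high, flat handle 75 mm long towards its -x; origin under the cup.
- tongs: Bystander in front of the cabinet: stainless bottle tongs lying flat, about 170 mm long along their x, 50 mm wide, 14 mm high; origin under their middle.
- bottle: Bystander in front of the cabinet: empty clear polypropylene feeding bottle with a white cap, standing upright, 63 mm wide, 142 mm high; origin at the centre of its underside.
- collar: Bystander in front of the cabinet: white plastic bottle collar ring, 48 mm wide, 16 mm high; origin at the centre of its underside.
- jar: Bystander in front of the cabinet: small closed glass jar, 60 mm wide, 75 mm high; origin at the centre of its underside.

How it is judged:
By the outcome, as a careful person would: the job done as asked, in the order asked, and still so for the second after the job is handed in, with the robot touching nothing.
It also fails if it takes over 51 s, if anything falls off the work surface, if the arm or the gripper's body presses on something with over 40 N, if the wrist force passes 120 N, or if a joint passes its speed limit or range.

## Robot

A 6-joint arm with a two-finger parallel gripper is mounted at the origin on the work surface. World frame = base frame: x ahead of the robot, y to its left, z up, the work surface at z = 0. Lengths are in mm, angles in rad, forces in N, time in s.
With the tool pointing down it reaches from about 275 to 825 mm from the base axis. Payload 5.2 kg.
Tool frame: the origin (TCP) lies at the very end of the fingers, on their centre line; the grasp point (between the pads) lies 19 mm behind it; z points along the fingers, y is the direction in which the jaws open and shut (so a half turn about z gives the same grasp; the last joint's range is limited). The gripper opens to 93 mm and grips with 3 to 60 N. Pads are 15 mm wide; open, the fingers measure 128 mm over their backs; the gripper's body (75 mm by 188 mm) begins 65 mm behind the grasp point.
Start: joints at [-1.463, 0.259, 1.535, -0, 1.348, -0.203], TCP at [168.222, -523.647, 218.653] pointing down, gripper open.
Joint ranges: [-3.14, 3.14], [-0.91, 2.08], [0.19, 2.58], [-1.22, 4.36], [0.22, 2.71], [-3.12, 3.12]. Speed limits (rad/s): [2.57, 2.57, 3.14, 3.14, 3.14, 3.14].

## Interface

Orientations are given as [roll, pitch, yaw] about the fixed x, y, z axes, in that order (R = Rz(yaw) Ry(pitch) Rx(roll)).
In Python, from bench import robot gives the robot as it stands. The module is installed in compiled form; this text tells all that it offers. Calls block until the motion is done:
- robot.move_ptp(position, orientation): joint-space move of the TCP to a pose.
- robot.move_linear(position, ori=None, speed=150, f_stop=None): straight line of the TCP; ori=None keeps the orientation; speed is the mean speed in mm/s. With f_stop (N) it stops when the force on the tool has changed by that much, and returns True; else False.
- robot.move_j(angles): joint-space move.
- robot.move_gripper(opening): opening from 0.0 (shut) to 1.0 (fully open); the grip force is fixed at half the most; returns when the fingers have stopped.
- robot.sleep(seconds).
- robot.inverse_kinematics(position, orientation): joint angles nearest the present ones, or None.
- robot.get_image(name): name is "scene" or "side" or "wrist"; returns a dict with "img" (420x560x3 uint8, blue, green, red), "fovy" (degrees; the focal length in pixels is half the picture's height over the tangent of half this angle, whatever the lens; pixels are square), "cx", "cy" (the principal point, pixels), "k1" (the pictures are not rectified: a ray, as slopes to the right and down, at radius r is drawn at 1 + k1 r^2 times it, then the intrinsics apply), "eye" and "orientation" of the camera in the world. Camera axes: x right, y down, z forward; pixel columns grow to the right and rows downward; lengths in mm; the calibration is good to about 2 mm. A picture is of the moment at which its call begins. There is no depth.
A pose or a line that the arm cannot do raises robot.MotionError and nothing moves.
- robot.hand_in(): hands the job in, once; it reports no verdict.
Readings, each from a call of its own:
- robot.current_t(): time.
- robot.current_qpos(): joint angles.
- robot.current_joint_vel(): joint speeds.
- robot.current_joint_efforts(): joint torques, N m.
- robot.current_tcp_pos(): TCP position.
- robot.current_eef_rot(): TCP orientation.
- robot.current_contact_force(): force on the tool from outside, world axes, zero at the start.
- robot.current_ft_torque(): the same for the moment, N m.
- robot.current_gripper_width(): opening from 0.0 (shut) to 1.0 (fully open).
Only numpy, scipy, OpenCV 4.12 (cv2) and the standard library are available. Lean on these libraries where they do the work, as an engineer would, in place of code of your own. Each camera call takes 0.05 s, during which the arm holds its last target. There are 200 camera calls.

## Working session

There is one attempt and no reset: what is moved stays moved. The work goes in short steps, each a Python script; the robot and the scene stay as the last script left them, time stands still between calls to the robot, and variables do not carry over. Pictures are saved under pics/ and viewed, about 8 in all and at most 12, crops included, and the job is handed in when it is done.

```bash
mkdir -p pics; cat > h.py <<'E'
import numpy as np, cv2
from scipy.spatial.transform import Rotation as R
from bench import robot
def cam(d):
    o=np.array(d["orientation"],float)
    Rm=o if o.shape==(3,3) else R.from_euler('xyz',o).as_matrix()
    return 210/np.tan(np.radians(d["fovy"])/2),Rm,np.array(d["eye"],float)
def ray(d,u,v):
    f,Rm,e=cam(d); p=np.array([u-d["cx"],v-d["cy"]])/f; q=p.copy()
    for _ in range(20): q=p/(1+d["k1"]*(q@q))
    return e,Rm@np.array([q[0],q[1],1])
def onz(d,u,v,z):
    e,r=ray(d,u,v); return e+r*(z-e[2])/r[2]
def proj(d,P):
    f,Rm,e=cam(d); c=(np.array(P,float)-e)@Rm; q=c[:2]/c[2]
    return q*(1+d["k1"]*(q@q))*f+[d["cx"],d["cy"]]
E
python3 - <<'E'
from h import *
import pickle
for n in("scene","side"):
    d=robot.get_image(n); pickle.dump(d,open(n+".pkl","wb")); cv2.imwrite(f"pics/{n}0.png",d["img"])
    print(n,{k:d[k] for k in d if k!="img"})
E
```

```text
scene {'fovy': 51.589888834302016, 'cx': 287.79455038319327, 'cy': 209.41298759622163, 'k1': -0.1238542054857977, 'eye': array([851.47533322, 434.88919013, 610.26230138]), 'orientation': array([-2.32969904,  0.00961762,  2.66102045])}
side {'fovy': 57.1738814826734, 'cx': 285.46403107730106, 'cy': 215.0487967365779, 'k1': 0.0031471086487980917, 'eye': array([280.92456962, 202.33198662, 753.20239718]), 'orientation': array([-2.58743730e+00,  1.64175287e-03, -2.19748929e+00])}
```

View pics/scene0.png

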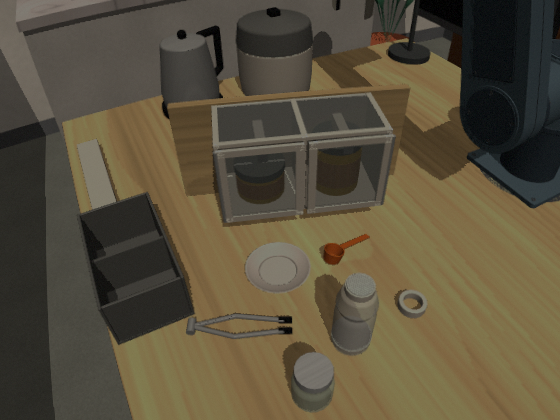

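View pics/side0.png

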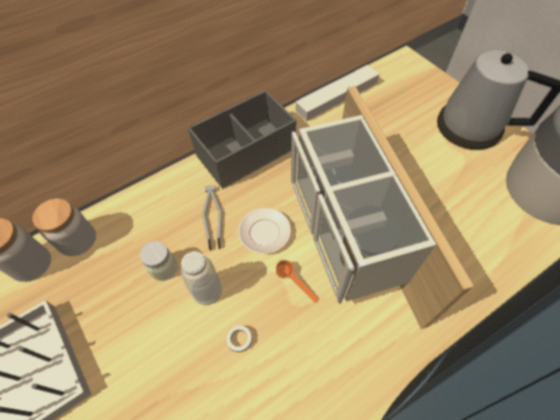

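The scene view shows the cabinet at about (300,160) with its doors facing the camera. The tin on the right, (337,165), looks taller than the one on the left, (260,178). I'll take an enlarged crop for the corners.

```bash
python3 - <<'E'
from h import *
import pickle
d=pickle.load(open("scene.pkl","rb"))
c=cv2.resize(d["img"][80:230,160:420],None,fx=3,fy=3,interpolation=cv2.INTER_CUBIC)
c=cv2.convertScaleAbs(c,alpha=1.5,beta=20); cv2.imwrite("pics/crop1.png",c)
d=pickle.load(open("side.pkl","rb"))
c=cv2.resize(d["img"][80:330,280:480],None,fx=2.4,fy=2.4,interpolation=cv2.INTER_CUBIC); cv2.imwrite("pics/crop2.png",c)
E
```

```text
(no output)
```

View pics/crop1.png

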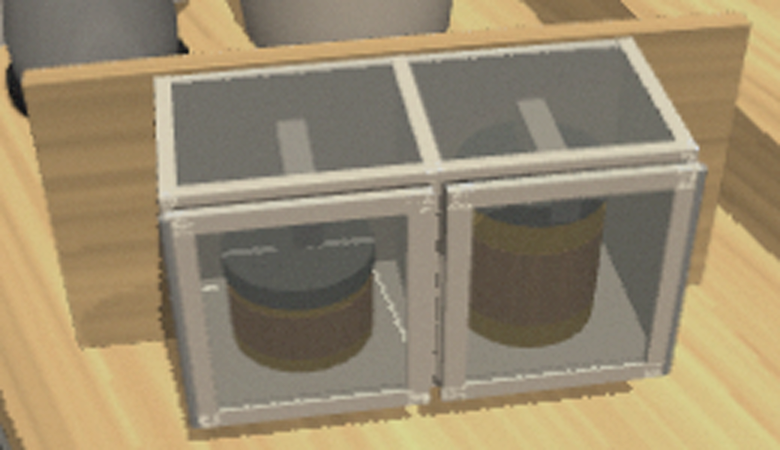

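View pics/crop2.png

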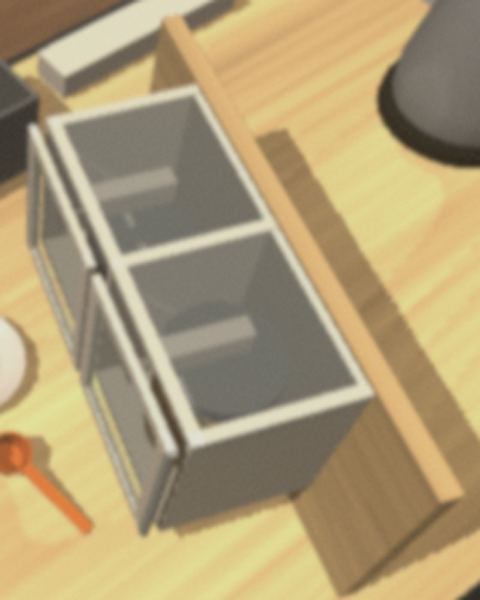

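Right bay's tin is clearly taller: its lid is nearly at the top frame at crop (540,210), while the left lid sits lower at (300,260). Next I fit the cabinet pose from the case-top corners in both views.

```bash
cat >> h.py <<'E'
def fit2d(A,B):
    A,B=np.array(A,float),np.array(B,float); a,b=A-A.mean(0),B-B.mean(0)
    t=np.arctan2((a[:,0]*b[:,1]-a[:,1]*b[:,0]).sum(),(a*b).sum())
    M=np.array([[np.cos(t),-np.sin(t)],[np.sin(t),np.cos(t)]]); return t,M,B.mean(0)-M@A.mean(0)
E
python3 - <<'E'
from h import *
import pickle
s=pickle.load(open("scene.pkl","rb"));d=pickle.load(open("side.pkl","rb"))
L=[(-60,150),(-60,-150),(70,-150),(70,150)]
S=[onz(s,160+u/3,80+v/3,210)[:2] for u,v in[(167,197),(697,148),(632,40),(155,80)]]
D=[onz(d,280+u/2.4,80+v/2.4,210)[:2] for u,v in[(50,122),(193,443),(370,390),(195,90)]]
for A,B in((L,S),(L,D),(L+L,S+D)):
    t,M,o=fit2d(A,B); print(t,o.round(1),(np.array(B)-(np.array(A)@M.T+o)).round(1).tolist())
for n,P in dict(mdfS=onz(s,160+25/3,80+70/3,215),mdfSr=onz(s,160+748/3,80+18/3,215),bottle=onz(s,360,285,142),jar=onz(s,314,368,75),sauc=onz(s,278,265,18),scoop=onz(s,333,252,24),bottleside=onz(d,195,260,142)).items():
    print(n,P.round(),'cab',(M.T@(P[:2]-o)).round())
for nm,(x,y) in dict(pad=(-75,-39),hinge=(-72,-147)).items(): print(nm,M@[x,y]+o)
E
```

```text
-1.8976590965615943 [ 536.1 -134.2] [[-4.3, -1.4], [1.4, -2.5], [2.3, 2.0], [0.7, 1.9]]
-1.89713997839202 [ 533.2 -136.7] [[-4.4, -1.3], [3.4, -3.0], [5.1, -0.0], [-4.1, 4.4]]
-1.897401520956869 [ 534.6 -135.4] [[-2.9, -0.2], [2.8, -1.2], [3.7, 3.2], [2.1, 3.1], [-5.8, -2.5], [1.9, -4.3], [3.7, -1.3], [-5.5, 3.2]]
mdfS [ 725. -290.  215.] cab [ 86. 230.]
mdfSr [ 295. -133.  215.] cab [  75. -228.]
bottle [610. 170. 142.] cab [-313.  -26.]
jar [704. 216.  75.] cab [-387.   48.]
sauc [648.  -4.  18.] cab [-161.   66.]
scoop [551.  20.  24.] cab [-152.  -35.]
bottleside [606. 163. 142.] cab [-305.  -28.]
pad [521.76293979 -51.8851587 ]
hinge [418.50966024 -20.07697954]
```

```bash
cat >> h.py <<'E'
YAW=-1.8974; O=np.array([534.6,-135.4]); C=np.array([[np.cos(YAW),-np.sin(YAW)],[np.sin(YAW),np.cos(YAW)]])
H=np.array([-72.,-147.])
def W(x,y,z): return list(C@[x,y]+O)+[z]
def tocab(p): return C.T@(np.array(p[:2])-O)
def ori(th,k=1): return [np.pi,0,YAW+th+k*np.pi]
def behind(th,s,n):  # point behind right door at angle th, in cabinet xy
    return H+s*np.array([-np.sin(th),np.cos(th)])+n*np.array([np.cos(th),np.sin(th)])
E
python3 - <<'E'
from h import *
print(robot.current_t(),robot.current_eef_rot())
for k in(0,1,2):
    for n,p,th in[('front',W(-190,-39,175),0),('press',W(-75,-39,175),0),('b0',W(*behind(.45,128,22),172),.45),('b1',W(*behind(1.0,128,11),172),1.0),('b2',W(*behind(1.6,128,11),172),1.6)]:
        q=robot.inverse_kinematics(p,ori(th,k)); print(k,n,np.round(p),None if q is None else np.round(q,2))
for p in([150,-470,420],[460,0,420]):
    q=robot.inverse_kinematics(p,ori(0,1)); print(p,None if q is None else np.round(q,2))
E
```

```text
0.1 [-3.14007932e+00 -3.12223980e-04  3.10783503e-01]
0 front [559.  57. 175.] [-0.1   0.31  1.57  0.    1.26 -2.91]
0 press [522. -52. 175.] None
0 b0 [548. -26. 172.] [-0.25  0.29  1.61 -0.    1.24  2.77]
0 b1 [525.  51. 172.] [-0.11  0.26  1.66 -0.    1.23  2.35]
0 b2 [466.  99. 172.] [-0.03  0.17  1.77 -0.    1.2   1.84]
1 front [559.  57. 175.] [-0.1   0.31  1.57 -0.    1.26  0.23]
1 press [522. -52. 175.] [-0.31  0.25  1.66 -0.    1.23  0.01]
1 b0 [548. -26. 172.] [-0.25  0.29  1.61  0.    1.24 -0.37]
1 b1 [525.  51. 172.] [-0.11  0.26  1.66  0.    1.23 -0.79]
1 b2 [466.  99. 172.] [-0.03  0.17  1.77  0.    1.2  -1.3 ]
2 front [559.  57. 175.] [-0.1   0.31  1.57  0.    1.26 -2.91]
2 press [522. -52. 175.] None
2 b0 [548. -26. 172.] [-0.25  0.29  1.61 -0.    1.24  2.77]
2 b1 [525.  51. 172.] [-0.11  0.26  1.66 -0.    1.23  2.35]
2 b2 [466.  99. 172.] [-0.03  0.17  1.77 -0.    1.2   1.84]
[150, -470, 420] [-1.49  0.1   1.26  0.    1.79 -1.16]
[460, 0, 420] [-0.24  0.03  1.33 -0.    1.78  0.08]
```

```bash
python3 - <<'E'
from h import *
robot.move_gripper(0.0)
robot.move_ptp([150,-470,420],[np.pi,0,.31])
robot.move_ptp([470,20,420],ori(0)); 
robot.move_ptp(W(-150,-39,240),ori(0)); robot.move_linear(W(-130,-39,176),speed=100)
robot.sleep(.3)
print(robot.current_t(),robot.current_contact_force())
hit=robot.move_linear(W(-58,-39,176),speed=25,f_stop=8)
p=robot.current_tcp_pos(); print(hit,tocab(p),p,robot.current_contact_force())
robot.move_linear(W(-185,-39,176),speed=150)
robot.move_linear(W(-185,-39,300),speed=200)
robot.sleep(.3); print(robot.current_t())
d=robot.get_image("scene"); import pickle; pickle.dump(d,open("s1.pkl","wb"))
cv2.imwrite("pics/s1.png",cv2.resize(d["img"],(800,600)))
d=robot.get_image("side"); pickle.dump(d,open("d1.pkl","wb"));cv2.imwrite("pics/d1.png",cv2.resize(d["img"][80:330,220:480],None,fx=2.4,fy=2.4))
E
```

```text
6.4167 [-0.12798631  0.41260773  0.36101882]
True [-77.83617104 -39.03280513] [522.60259943 -49.15562756 175.84669706] [1.70793618 2.283551   2.00519877]
10.2833
```

View pics/d1.png

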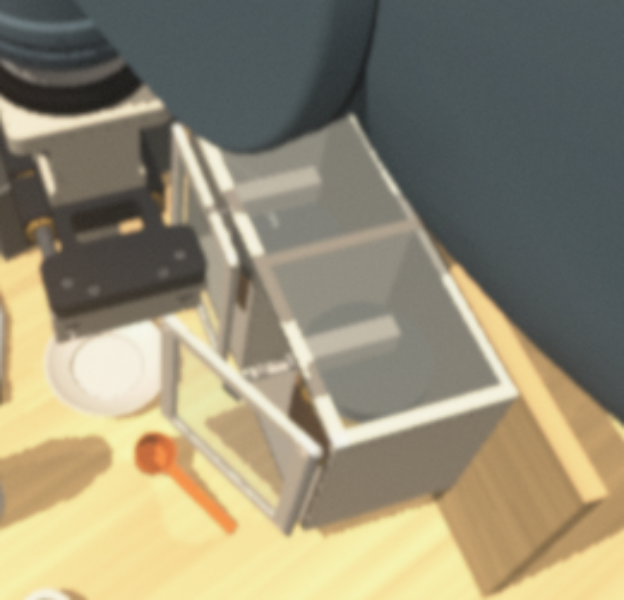

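The right door sprang ajar: its top edge runs from about (318,455) at the hinge to (168,322) at the free edge, with the plunger at (265,370). The left door is still shut. Next I measure the door angle.

```bash
python3 - <<'E'
from h import *
import pickle
d=pickle.load(open("d1.pkl","rb"))
a,b,l=[tocab(onz(d,220+u/2.4,80+v/2.4,208)) for u,v in((318,455),(168,322),(238,262))]
v=b-a; print(a,b,l,np.hypot(*v),np.arctan2(-v[0],v[1]))
print(robot.current_t())
for n in(.45,):
  P=behind(.45,130,22);print(P,proj(d,W(*P,208))-[220,80],(proj(d,W(*P,208))-[220,80])*2.4)
E
```

```text
[ -70.70990967 -150.11977242] [-131.88457646  -26.63103205] [-68.13883507   7.07484844] 137.81077190929855 0.45995007971088947
10.3833
[-108.73568318  -20.37263494] [ 81.99038486 127.68894418] [196.77692366 306.45346603]
```

```bash
python3 - <<'E'
from h import *
robot.move_linear(W(*behind(.45,130,22),300),ori(.45),speed=120)
print('down hit',robot.move_linear(W(*behind(.45,130,22),172),speed=90,f_stop=6),robot.current_tcp_pos(),robot.current_contact_force(),robot.current_t())
d=robot.get_image("side"); cv2.imwrite("pics/d2.png",cv2.resize(d["img"][80:330,220:480],None,fx=2.4,fy=2.4))
E
```

```text
down hit False [550.6192925  -25.96270846 172.64315038] [-0.59551761  0.06168096  0.54326889] 12.7667
```

View pics/d2.png

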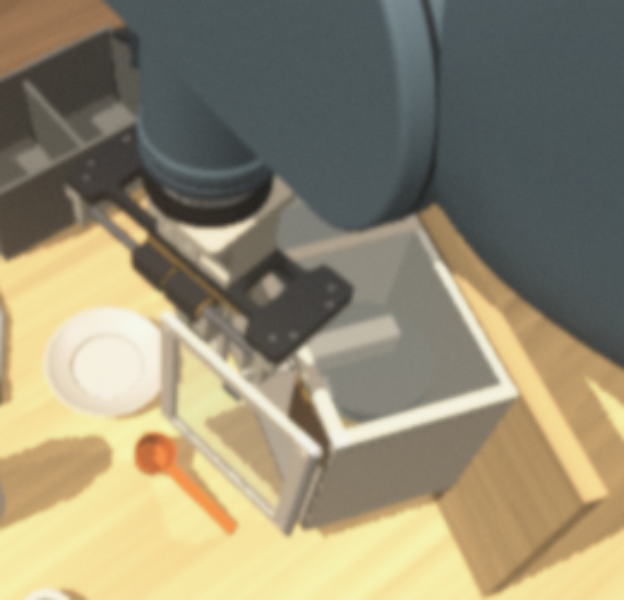

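The fingers are behind the free edge at (215,340), clear of the plunger. Pushing now.

```bash
python3 - <<'E'
from h import *
for th in np.append(np.arange(.6,1.5,.17),1.58):
    hit=robot.move_linear(W(*behind(th,128,11),172),ori(th),speed=55,f_stop=25)
    print(round(th,2),hit,np.round(robot.current_contact_force(),1),robot.current_t())
    if hit: break
else:
    robot.sleep(.2)
    robot.move_linear(W(*behind(1.58,128,40),172),speed=60)
    robot.move_linear(W(*behind(1.58,128,60),330),speed=150)
    robot.move_ptp([330,-40,420],ori(1.58))
    robot.sleep(.3)
print(robot.current_t())
for n in("scene","side"):
    d=robot.get_image(n); cv2.imwrite(f"pics/{n}3.png",d["img"])
    import pickle; pickle.dump(d,open(n+"3.pkl","wb"))
E
```

```text
0.6 False [ 0.4 -0.3  0.4] 13.5167
0.77 False [0.4 0.1 0. ] 14.0667
0.94 False [ 0.7  0.3 -0.2] 14.6167
1.11 False [ 0.  -1.   1.2] 15.1667
1.28 False [-0.3 -0.6 -1. ] 15.7167
1.45 False [-0.1 -0.2 -0.2] 16.2667
1.58 False [0.8 0.2 0.6] 16.7167
20.0083
```

View pics/side3.png

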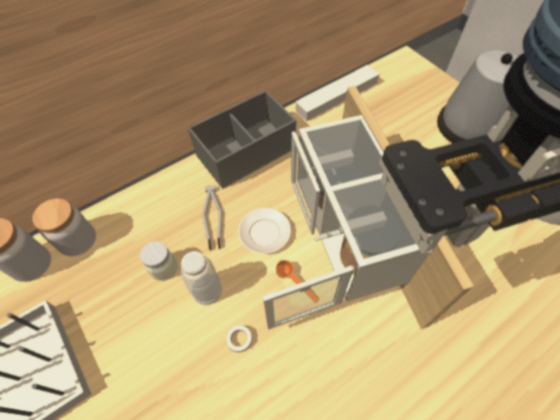

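View pics/scene3.png

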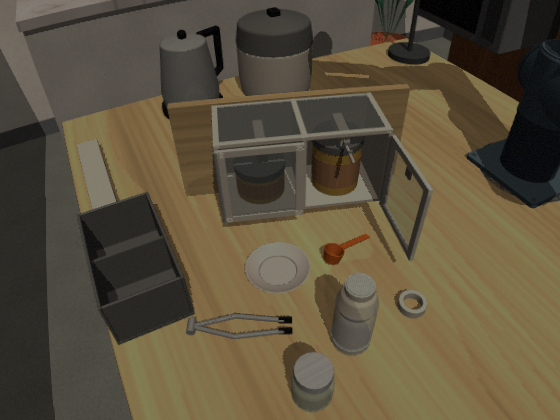

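The right door stands wide open: in the side view its top edge runs from about (265,298) to (350,269). The left door is shut and the tins and counter items are where they were. I'll check the angle, confirm the tool is clear, then hand in.

```bash
python3 - <<'E'
from h import *
import pickle
d=pickle.load(open("side3.pkl","rb"))
a,b=[tocab(onz(d,u,v,208)) for u,v in((350,269),(265,298))]; v=b-a; th=np.arctan2(-v[0],v[1]); print(a,b,np.hypot(*v),th)
p0=pickle.load(open("scene.pkl","rb"))["img"]; p1=pickle.load(open("scene3.pkl","rb"))["img"]
D=(cv2.absdiff(p0,p1).max(2)>40)
print('diff saucer/scoop/tongs/bottle/collar/jar region',D[240:290,240:375].sum(),D[300:345,180:300].sum(),D[270:355,325:380].sum(),D[285:320,395:430].sum(),D[350:410,290:340].sum(),'left bay',D[145:225,215:300].sum())
print(robot.current_tcp_pos(),robot.current_contact_force(),robot.current_t())
if 1.4<th<1.7: robot.hand_in(); print("handed in")
E
```

```text
[ -73.99275393 -148.09142921] [-210.63795762 -153.94222223] 136.77040421550743 1.6135875943695188
diff saucer/scoop/tongs/bottle/collar/jar region 0 0 0 0 0 left bay 0
[330.30124304 -39.83658752 419.67013367] [ 0.31054294 -0.07712686 -0.4937587 ] 20.1083
the job is handed in; nothing more can be done
handed in
```

I opened the right-hand door, the one with the taller tin behind it, and handed the job in at about 20 s of the 51 s allowed. I pressed it near its free edge until the force stop tripped and backed off. It sprang ajar to about 0.46 rad. I then lowered the closed fingers behind its free edge, pushed it open along its arc, and moved away.

- **Door angle:** the last side picture gives about 1.61 rad by hand-picked corners. The commanded push was 1.58 rad.
- **Nothing else moved:** comparing the first and last scene pictures showed no change at the saucer, scoop, tongs, bottle, collar, jar or left bay, so the left door is still shut. I checked the tall tin only by eye; it looks unmoved.
- **Robot clear:** the tool stopped about 420 mm above the counter with close to zero contact force.
- **One disagreement:** the press tripped about 3 mm short of the door face position I had calculated. That is within the error of the cabinet position, and the catch still released.

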